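# Set the pan turners out for a left- or right-handed cook

## Robot

A 6-joint arm with a two-finger parallel gripper is mounted at the origin on the work surface. World frame = base frame: x ahead of the robot, y to its left, z up, the work surface at z = 0. Lengths are in m, angles in rad, forces in N, time in s.
With the tool pointing down it reaches from about 0.25 to 0.725 m from the base axis. Payload 4 kg.
Tool frame: the origin (TCP) lies at the very end of the fingers, on their centre line; the grasp point (between the pads) lies bot.grasp_offset behind it (bot.grasp_offset is the distance from the TCP to the grasp point, in m); z points along the fingers, y is the direction in which the jaws open and shut (so a half turn about z gives the same grasp; the last joint's range is limited). The gripper opens to 85 mm and grips with 20 to 120 N. Pads are 22 mm wide; open, the fingers measure 114 mm over their backs; the gripper's body (76 mm by 85 mm) begins 54 mm behind the grasp point. The pads swing forward as they close: fully open they stand 13 mm farther back than shut.
Start: joints at [-1.109, 0.241, 0.005, 1.335, 0, 1.571], TCP at [0.223, -0.448, 0.231] pointing down, gripper open.
Joint ranges: [-2.72, 2.72], [-1.05, 1.87], [-1.09, 1.28], [-1.99, 2.15], [-1.42, 1.44], [-3.14, 3.14]. Speed limits (rad/s): [2.79, 2.79, 3.14, 3.14, 3.14, 3.14].

## Interface

Orientations are given as a unit quaternion [x, y, z, w].
In Python, from workcell import bot gives the robot as it stands. The module is installed in compiled form; this text tells all that it offers.
- The arm moves only by the shell command python3 -m jog 'ROWS' [OPENING]. ROWS is JSON, a list that holds one entry, the list of rows, each a list of 6 numbers: the shift along the tool's x, y, z in m, then the turn, a rotation vector about the tool's x, y, z in degrees. In form: [[[dx, dy, dz, wx, wy, wz], ...]]. A call has 1 to 12 rows; each row shifts and turns the pose as measured when the row begins, along the tool's axes as they then stand; what a row does not reach is not made up. A row lasts 1/8 s, in which the tool goes at most 62.5 mm and 10.7 degrees, less where a joint would pass 70% of its speed; a pose out of reach is approached as far as the arm can. A call is refused whole if a number of a shift passes 0.0625 or a number of a turn 10.7, either way. A call with a gripper value outside its range is refused whole. OPENING is the finger opening in m, from 0 to 0.0854, set as the call begins (- or left out, the last holds). The fingers move at their own pace and stop on an object; the grip force is fixed at half the most. Time passes only in rows, so rows that do not move let the fingers close. It gives the time, the measured TCP pose, the force and the opening at its end, in the units of the state.
- bot.get_obs(): the state, without advancing time (a new reading comes with each control period).
- bot.camera(name): name is "side" or "top" or "wrist"; returns a dict with "pixels" (384x512x3 uint8, red, green, blue), "fx", "fy", "cx", "cy" (pixels), "rvec" (rotation vector, rad) and "tvec" (3), from world to camera coordinates, as OpenCV has them. Camera axes: x right, y down, z forward; pixel columns grow to the right and rows downward; lengths in m; the calibration is good to about 2 mm. A picture is of the moment at which its call begins. There is no depth.
- bot.job_done(): hands the job in, once; it reports no verdict.
The state is a dict: "clock": time; "joint_pos": joint angles; "joint_vel": joint speeds; "tau": joint torques, N m; "eef_pos": TCP position; "tool_rot": TCP orientation; "ft_force": force on the tool from outside, world axes, zero at the start; "ft_torque": the same for the moment, N m; "grip_width": finger opening in m.
Only numpy, scipy, OpenCV 4.12 (cv2) and the standard library are available. Lean on these libraries where they do the work, as an engineer would, in place of code of your own. Each camera call takes 0.05 s, during which the arm holds its last target. There are 200 camera calls.

## Task

Set the turner stand up for today's cook: the blue-bladed turner standing in it shows which way all blades must point. Lift every red-bladed turner up and off its hook and stand it upright, blade down, in one of the stand's two grooves, and turn round every mirrored one, also of those already in the stand, so that all blades point the same way as the blue one's. Leave the blue turner in the stand, and do not knock or shift the mill, jar and bowl.

Things in the scene. Friction and masses are not known exactly. Their poses are not given: they have to be found in the camera images.
- rail: black bar 570 mm long, 14 mm thick, axis 141 mm up, on two posts fixed to the worktop; origin on the worktop under its middle, y along the bar, -x the way its five hooks point (towards the robot). Hooks at y = -210, -105, 0, 105, 210 mm; each turner hangs facing along the rail, blade to the rail's +y or -y
- rail_hook (a point): middle hook, where a turner's collar rests, 145 mm up and 26 mm in front of the bar. Each hook is a fork of two 8 mm prongs, 32 mm clear, 52 mm long, tips turned up to 159 mm. The handle hangs between the prongs, foot 39 mm up: raise it 18 to 32 mm, then draw it 60 mm or more to rail -x before raising it on (the blade does not pass between the prongs)
- stand: loose metal stand, 1.2 kg, 104 x 390 mm, origin under its middle, y along its two straight grooves. A turner stands in a groove on its blade, foot 8 mm above the stand's origin; four fit along each groove at y = -142, -47, 47 and 142 mm if their blades point the same way
- groove_near (a point): middle of the near groove's floor: stand x = -23 mm, 8 mm up. Grooves run from y -190 to +190 mm, 20 mm wide up to 36 mm above the worktop, flaring to 36 mm at the lips 47 mm up
- groove_far (a point): middle of the far groove's floor: stand x = +23 mm, else the same as the near one
- turner0: red-bladed pan turner, flat L, 14 mm thick, 80 g (None if absent; names tell nothing of the hand). Origin: middle of handle's foot; z up the handle, y the way the blade points, x across the 14 mm. Handle 22 mm wide (y), z 0-156 mm; blade y -11 to 47, z 0-62; collar y +-28, z 106-114, rests on the hook; grip the bare handle above it (z 114-156) across its 22 mm. Both faces alike
- turner1: red-bladed pan turner, flat L, 14 mm thick, 80 g (None if absent; names tell nothing of the hand). Origin: middle of handle's foot; z up the handle, y the way the blade points, x across the 14 mm. Handle 22 mm wide (y), z 0-156 mm; blade y -11 to 47, z 0-62; collar y +-28, z 106-114, rests on the hook; grip the bare handle above it (z 114-156) across its 22 mm. Both faces alike
- turner2: red-bladed pan turner, flat L, 14 mm thick, 80 g (None if absent; names tell nothing of the hand). Origin: middle of handle's foot; z up the handle, y the way the blade points, x across the 14 mm. Handle 22 mm wide (y), z 0-156 mm; blade y -11 to 47, z 0-62; collar y +-28, z 106-114, rests on the hook; grip the bare handle above it (z 114-156) across its 22 mm. Both faces alike
- turner3: red-bladed pan turner, flat L, 14 mm thick, 80 g (None if absent; names tell nothing of the hand). Origin: middle of handle's foot; z up the handle, y the way the blade points, x across the 14 mm. Handle 22 mm wide (y), z 0-156 mm; blade y -11 to 47, z 0-62; collar y +-28, z 106-114, rests on the hook; grip the bare handle above it (z 114-156) across its 22 mm. Both faces alike
- turner4: red-bladed pan turner, flat L, 14 mm thick, 80 g (None if absent; names tell nothing of the hand). Origin: middle of handle's foot; z up the handle, y the way the blade points, x across the 14 mm. Handle 22 mm wide (y), z 0-156 mm; blade y -11 to 47, z 0-62; collar y +-28, z 106-114, rests on the hook; grip the bare handle above it (z 114-156) across its 22 mm. Both faces alike
- turner5: red-bladed turner, same shape, size and axes as turner0, always present; starts standing in the far groove near one of its ends, blade pointing either way
- turner6: red-bladed turner, same shape, size and axes as turner0, always present; starts standing in the far groove near one of its ends, blade pointing either way
- pattern_a: blue-bladed pattern turner, same shape, size and axes as the red ones, standing in the near groove about 135 mm to the stand's -y side; only one of pattern_a and pattern_b is present (the other is None)
- pattern_b: blue-bladed pattern turner, same shape, size and axes as the red ones, standing in the near groove about 135 mm to the stand's +y side; only one of pattern_a and pattern_b is present (the other is None)
- pattern_a_dir (a point): imaginary point 450 mm from pattern_a's foot in the direction its blade points; only for comparing directions
- pattern_b_dir (a point): imaginary point 450 mm from pattern_b's foot in the direction its blade points; only for comparing directions
- pepper_mill: wooden pepper mill, 145 mm tall, 52 mm wide, origin under its middle; leave alone
- spice_jar: glass spice jar, 85 mm tall, 44 mm wide, origin under its middle; leave alone
- bowl: small blue bowl, 110 mm wide, 50 mm tall, origin under its middle; leave alone
Things that resemble listed ones, but are neither listed nor needed, are in the scene too. Leave any black or turquoise look-alike of the turner3 alone. Leave any black or orange look-alike of the turner4 alone.

How it is judged:
At the end, for the whole second after the job is handed in: every red turner present stands at rest in a groove (within 9 mm of its centre line, foot under 8 mm above its floor, within 190 mm of the stand's middle, lean under 0.3 rad), blade pointing as the pattern's; the pattern still stands in its groove; the stand is level ((x of turner0 in the frame of stand between -0.032 and -0.014 m or x of turner0 in the frame of stand between 0.014 and 0.032 m) and z of each of turner0, turner1, turner2, turner3, turner4, turner5, turner6, pattern_a, pattern_b in the frame of stand below 0.016 m and y of turner0 in the frame of stand between -0.19 and 0.19 m and angle between each of turner0, turner1, turner2, turner3, turner4, turner5, turner6, pattern_a, pattern_b's own z axis and vertical below 0.3 rad and linear speed of each of turner0, turner1, turner2, turner3, turner4, turner5, turner6 below 0.03 m/s and y of each of pattern_a_dir, pattern_b_dir in the frame of turner0 above 0.05 m and (x of turner1 in the frame of stand between -0.032 and -0.014 m or x of turner1 in the frame of stand between 0.014 and 0.032 m) and y of turner1 in the frame of stand between -0.19 and 0.19 m and y of each of pattern_a_dir, pattern_b_dir in the frame of turner1 above 0.05 m and (x of turner2 in the frame of stand between -0.032 and -0.014 m or x of turner2 in the frame of stand between 0.014 and 0.032 m) and y of turner2 in the frame of stand between -0.19 and 0.19 m and y of each of pattern_a_dir, pattern_b_dir in the frame of turner2 above 0.05 m and (x of turner3 in the frame of stand between -0.032 and -0.014 m or x of turner3 in the frame of stand between 0.014 and 0.032 m) and y of turner3 in the frame of stand between -0.19 and 0.19 m and y of each of pattern_a_dir, pattern_b_dir in the frame of turner3 above 0.05 m and (x of turner4 in the frame of stand between -0.032 and -0.014 m or x of turner4 in the frame of stand between 0.014 and 0.032 m) and y of turner4 in the frame of stand between -0.19 and 0.19 m and y of each of pattern_a_dir, pattern_b_dir in the frame of turner4 above 0.05 m and (x of turner5 in the frame of stand between -0.032 and -0.014 m or x of turner5 in the frame of stand between 0.014 and 0.032 m) and y of turner5 in the frame of stand between -0.19 and 0.19 m and y of each of pattern_a_dir, pattern_b_dir in the frame of turner5 above 0.05 m and (x of turner6 in the frame of stand between -0.032 and -0.014 m or x of turner6 in the frame of stand between 0.014 and 0.032 m) and y of turner6 in the frame of stand between -0.19 and 0.19 m and y of each of pattern_a_dir, pattern_b_dir in the frame of turner6 above 0.05 m and angle between stand's own z axis and vertical below 0.1 rad); the robot touches nothing.
It fails at once if the blue pattern turner is lifted out of the stand (height (world z) of any of pattern_a, pattern_b above 0.05 m).
It fails at once if the mill, jar or bowl is knocked over or pushed more than 5 cm (distance of any of pepper_mill, spice_jar, bowl from where it was at the start of the episode above 0.05 m or angle between any of pepper_mill, spice_jar, bowl's own z axis and vertical above 0.5 rad).
Of turner0, turner1, turner2, turner3, turner4 only 4 to 5 are there at a start; the rules pass over those that are not, and their reading is None.
Of pattern_a, pattern_b only 1 to 1 are there at a start; the rules pass over those that are not, and their reading is None.
At some moment in a run one of stand may be knocked a few centimetres aside while the robot is not near it.
It also fails if it takes over 208 s, if anything falls off the work surface, if the arm or the gripper's body presses on something with over 40 N, if the wrist force passes 120 N, or if a joint passes its speed limit or range.

## Working session

There is one attempt and no reset: what is moved stays moved. The work goes in short steps, Python scripts to look and compute and a shell command to move; the robot and the scene stay as the last step left them, time stands still between calls to the robot, and variables do not carry over. Pictures are saved under pics/ and viewed, on a budget of 14 in all, crops included, one or two more only if the job needs it, and the job is handed in when it is done.

```bash
mkdir -p pics; python3 - <<'E'
from workcell import bot
import cv2,numpy as np
print(bot.get_obs()); print(bot.grasp_offset)
for n in ("top","side"):
    c=bot.camera(n); print(n,{k:v for k,v in c.items() if k!='pixels'})
    cv2.imwrite(f'pics/{n}0.png',cv2.resize(c['pixels'][:,:,::-1],(800,600),interpolation=cv2.INTER_CUBIC))
E
```

```text
{'clock': 0.0, 'joint_pos': array([-1.10901238e+00,  2.41393778e-01,  3.73725761e-03,  1.33516910e+00,
        2.11470734e-06,  1.57075600e+00]), 'joint_vel': array([ 0.00261387,  0.00033674,  0.00012309, -0.00163518, -0.00060226,
       -0.00042949]), 'tau': array([-8.29135352e-04, -3.72323227e+01,  2.52405506e+01,  1.71891181e-02,
        1.58115367e-04, -1.35590730e-05]), 'eef_pos': array([ 0.22250025, -0.44708015,  0.23042749]), 'tool_rot': array([ 9.73457543e-01,  2.28865426e-01, -2.31149037e-04, -9.87969409e-04]), 'ft_force': array([0.33469527, 0.00078677, 0.02149648]), 'ft_torque': array([-0.01790455,  0.01486842, -0.01263635]), 'grip_width': 0.08562282122836765}
0.0187
top {'fx': 447.74128378316277, 'fy': 447.74128378316277, 'cx': 253.5129008480422, 'cy': 182.1439376641177, 'rvec': array([ 2.1164616 , -2.1469565 ,  0.13712391]), 'tvec': array([0.00985717, 0.59139703, 1.49310873])}
side {'fx': 380.2523165611958, 'fy': 380.2523165611958, 'cx': 263.23988532839127, 'cy': 188.80088253703624, 'rvec': array([ 0.91595757, -2.58170524,  0.97146504]), 'tvec': array([0.44729865, 0.36620995, 0.90469358])}
```

View pics/top0.png

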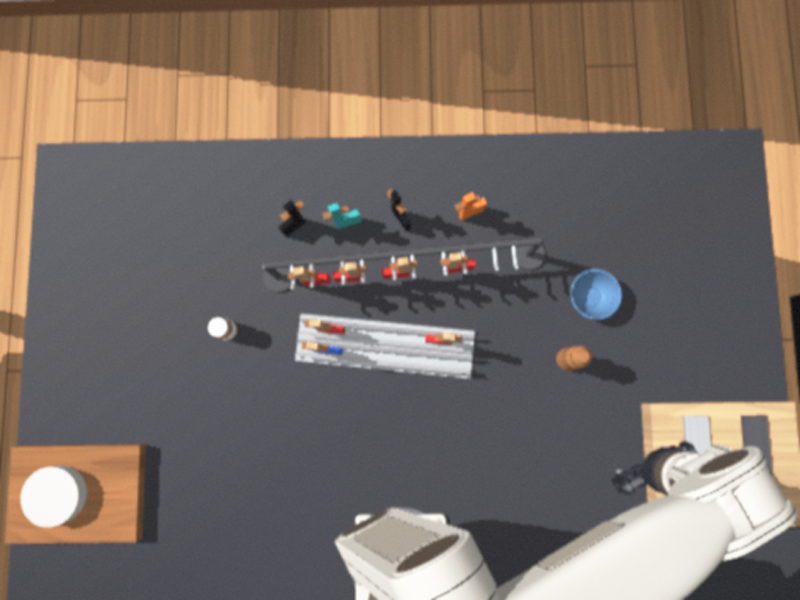

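View pics/side0.png

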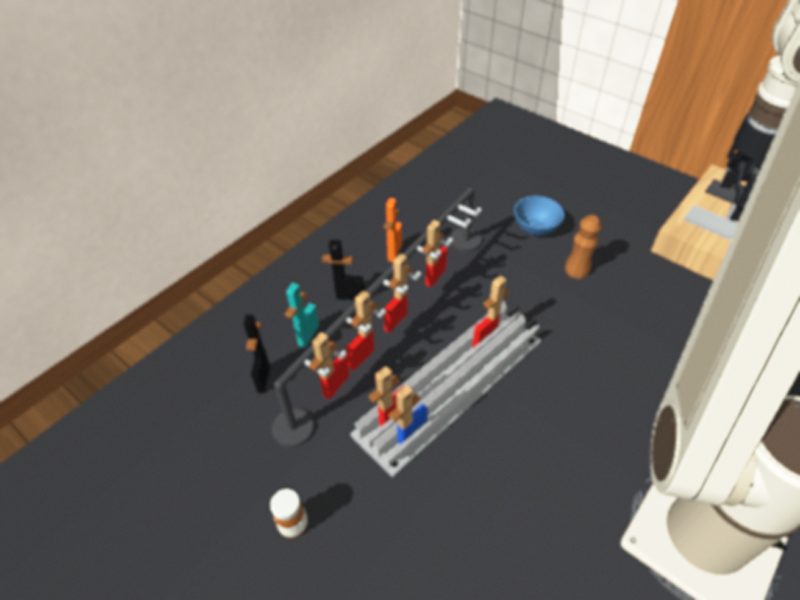

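```bash
cat > h.py <<'E'
import cv2,numpy as np
from scipy.spatial.transform import Rotation as R
def bp(c,u,v,z):
    Rm=cv2.Rodrigues(c['rvec'])[0]; o=-Rm.T@c['tvec']
    d=Rm.T@np.array([(u-c['cx'])/c['fx'],(v-c['cy'])/c['fy'],1]); return (o+d*(z-o[2])/d[2])
def proj(c,p):
    return cv2.projectPoints(np.atleast_2d(np.float64(p)),c['rvec'],c['tvec'],np.array([[c['fx'],0,c['cx']],[0,c['fy'],c['cy']],[0,0,1]]),None)[0][:,0]
def crop(c,u0,v0,u1,v1,s,f):
    cv2.imwrite(f,cv2.resize(np.ascontiguousarray(c['pixels'][v0:v1,u0:u1,::-1]),None,fx=s,fy=s,interpolation=cv2.INTER_CUBIC))
E
python3 - <<'E'
from h import *; from workcell import bot
c=bot.camera('top'); crop(c,160,140,360,250,4,'pics/c1.png')
o=bot.get_obs(); print(R.from_quat(o['tool_rot']).as_matrix().round(3))
E
```

```text
[[ 0.895  0.446 -0.001]
 [ 0.446 -0.895  0.002]
 [ 0.    -0.002 -1.   ]]
```

View pics/c1.png

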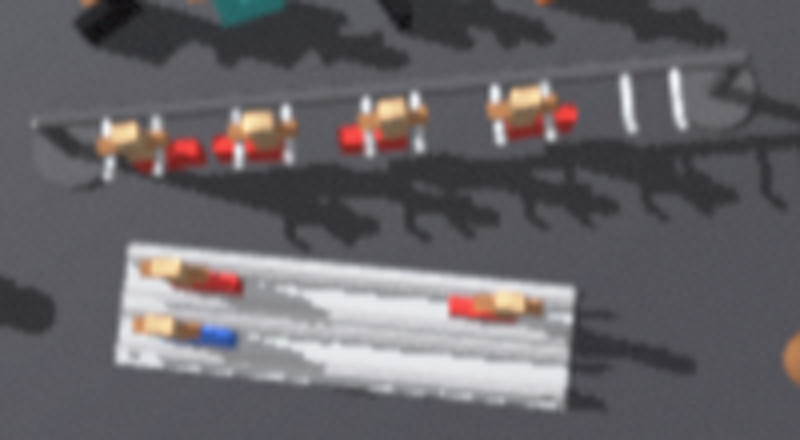

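Crop: red turners hang at (130,140) blade right, (260,132) blade left, (392,118) blade left, (525,105) blade right. In the stand are a red one at (170,270) blade right, a red one at (510,303) blade left, and blue at (158,326) blade right. The possible mix-ups, black (108,20), turquoise (248,5), black (395,10) and orange (545,0), stand loose behind the rail and are not ours. So every blade must point right (−y).

```bash
python3 - <<'E'
from h import *; from workcell import bot
c=bot.camera('top')
f=lambda u,v,z:bp(c,160+(u-1.5)/4,140+(v-1.5)/4,z)
print('cam',(-cv2.Rodrigues(c['rvec'])[0].T@c['tvec']).round(3))
a,b=f(35,122,.148),f(745,55,.148); print('rail',a.round(4),b.round(4),np.linalg.norm(a-b))
m=(a+b)/2; y=(a-b)/np.linalg.norm(a-b); x=np.array([y[1],-y[0],0])
print('mid',m,'yaw',np.degrees(np.arctan2(-y[0],y[1])))
for i in (210,105,0,-105,-210):
    p=m+y*i/1e3-x*.026; p[2]=.195; print(i,p.round(4),((proj(c,p)[0]-[160,140])*4+1.5).round(1))
s=[f(*q) for q in [(128,244,.047),(577,287,.047),(563,409,.047),(116,364,.047)]]
s=np.array(s);print(s.round(4)); m=s.mean(0); yy=(s[0]+s[3]-s[1]-s[2]); print('stand',m,np.degrees(np.arctan2(-yy[0],yy[1])),np.linalg.norm(yy)/2,np.linalg.norm(s[0]-s[3]))
for n,q in dict(r5=(170,268,.164),r6=(512,300,.164),bl=(156,325,.164),h1=(130,136,.195),h2=(260,127,.195),h3=(393,113,.195),h4=(527,103,.195)).items(): print(n,f(*q).round(4))
E
```

```text
cam [ 0.359 -0.033  1.565]
rail [0.6194 0.2737 0.148 ] [ 0.6645 -0.2993  0.148 ] 0.574824267300737
mid [ 0.64199428 -0.01280594  0.148     ] yaw 4.500326815600458
210 [0.5996 0.1945 0.195 ] [123.  134.7]
105 [0.6078 0.0898 0.195 ] [257.1 122. ]
0 [ 0.6161 -0.0148  0.195 ] [391.3 109.4]
-105 [ 0.6243 -0.1195  0.195 ] [525.8  96.7]
-210 [ 0.6326 -0.2242  0.195 ] [660.5  84. ]
[[ 0.5306  0.2139  0.047 ]
 [ 0.4882 -0.168   0.047 ]
 [ 0.386  -0.1533  0.047 ]
 [ 0.4286  0.2232  0.047 ]]
stand [0.45838272 0.02894114 0.047     ] -6.3974705721194125 0.3816161477754273 0.102436251628146
r5 [0.4979 0.1616 0.164 ]
r6 [ 0.4688 -0.1066  0.164 ]
bl [0.4532 0.1723 0.164 ]
h1 [0.5985 0.189  0.195 ]
h2 [0.6039 0.0875 0.195 ]
h3 [ 0.6132 -0.0161  0.195 ]
h4 [ 0.6193 -0.1203  0.195 ]
```

```bash
cat > go.py <<'E'
# usage: go.py x y z yawdeg(of tool y): shift in present tool axes, turn, and shift in axes after the turn; 
import sys
from h import *; from workcell import bot
o=bot.get_obs(); Rt=R.from_quat(o['tool_rot']); p=o['eef_pos']
print('t',round(o['clock'],2),'tcp',p.round(4),'F',o['ft_force'].round(1),'w',round(o['grip_width'],4),'q',o['joint_pos'].round(2),'yaw',np.degrees(np.arctan2(*Rt.as_matrix()[[1,0],1])).round(1))
if len(sys.argv)>4:
    x,y,z,a=map(float,sys.argv[1:5]); a=np.radians(a)
    Y=np.array([np.cos(a),np.sin(a),0]); Z=np.array([0,0,-1.]); D=R.from_matrix(np.c_[np.cross(Y,Z),Y,Z])
    d=np.array([x,y,z])-p
    print('now',Rt.inv().apply(d).round(4),'turn',np.degrees((Rt.inv()*D).as_rotvec()).round(1),'after',D.inv().apply(d).round(4))
E
python3 -m jog '[[[0.037,-0.0194,-0.003,0,0,0],[0.037,-0.0194,-0.003,0,0,0],[0.037,-0.0194,-0.003,0,0,0],[0.037,-0.0194,-0.003,0,0,0],[0.037,-0.0194,-0.003,0,0,0],[0.037,-0.0194,-0.003,0,0,0],[0.037,-0.0194,-0.003,0,0,0],[0.037,-0.0194,-0.003,0,0,0],[0.037,-0.0194,-0.003,0,0,0],[0.037,-0.0194,-0.003,0,0,0]]]' 0.06
python3 -m jog '[[[0,0,0,0,0,8.2],[0,0,0,0,0,8.2],[0,0,0,0,0,8.2],[0,0,0,0,0,8.2]]]'
python3 go.py .467 -.108 .23 -96.4
python3 - <<'E'
from h import *; from workcell import bot
c=bot.camera('wrist'); crop(c,0,0,512,384,1.2,'pics/w1.png')
print((proj(c,[[.467,-.108,.164],[.467,-.108,.122]])*1.2).round())
E
```

```text
clock: 1.45
eef_pos: [0.4734, -0.1008, 0.2598]
tool_rot: [0.974, 0.225, -0.001, -0.002]
ft_force: [0.3, -0.2, -0.0]
grip_width: 0.0602
clock: 1.95
eef_pos: [0.4749, -0.0971, 0.2587]
tool_rot: [0.998, -0.065, -0.002, -0.002]
ft_force: [0.6, -0.4, -0.9]
grip_width: 0.0599
t 1.95 tcp [ 0.4749 -0.0971  0.2587] F [ 0.6 -0.4 -0.9] w 0.0599 q [-0.2   0.2   0.03  1.4   0.    3.07] yaw -97.4
now [-0.0063  0.0119  0.0286] turn [-0.2  0.3 -1. ] after [-0.0066  0.0117  0.0287]
[[324. 238.]
 [322. 219.]]
```

View pics/w1.png

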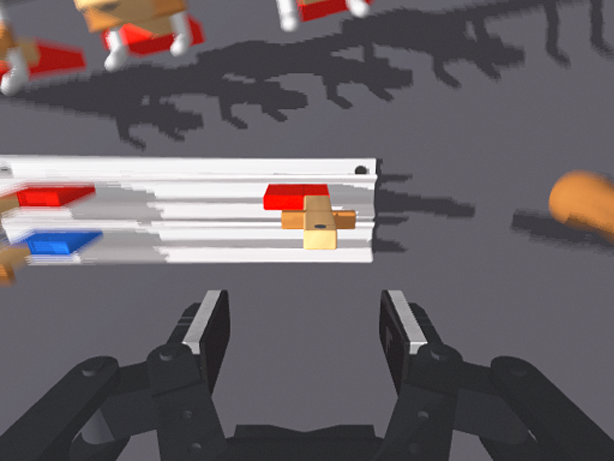

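The wrist view shows the handle top at (320,240), against a predicted (324,238), so the map agrees to about 2 mm. I'll descend on r6.

```bash

python3 -m jog '[[[-0.0065,0.0115,0,0,0,0],[0,0,0,0,0,0]]]' | tail -4 | head -0
python3 go.py .467 -.108 .130 -96.4
```

```text
t 2.25 tcp [ 0.466  -0.1084  0.2583] F [ 0.3 -0.3 -0.9] w 0.06 q [-0.23  0.19  0.01  1.4   0.    3.04] yaw -97.4
now [ 1.600e-03 -1.000e-04  1.283e-01] turn [-0.2  0.3 -1. ] after [ 0.0009 -0.0005  0.1283]
```

```bash

python3 -m jog '[[[0.001,0,0.03,0,0,-1],[0,0,0.03,0,0,0],[0,0,0.03,0,0,0],[0,0,0.02,0,0,0],[0,0,0.015,0,0,0],[0,0,0.003,0,0,0]]]'
python3 -m jog '[[[0,0,0,0,0,0],[0,0,0,0,0,0],[0,0,0,0,0,0],[0,0,0,0,0,0]]]' 0
python3 go.py .467 -.108 .130 -96.4
```

```text
clock: 3.0
eef_pos: [0.4667, -0.1099, 0.1279]
tool_rot: [0.999, -0.053, -0.001, -0.002]
ft_force: [-0.5, 1.3, 0.6]
grip_width: 0.0603
clock: 3.5
eef_pos: [0.4679, -0.1103, 0.1298]
tool_rot: [0.999, -0.053, 0.001, -0.001]
ft_force: [-0.6, -0.2, -0.6]
grip_width: 0.0212
t 3.5 tcp [ 0.4679 -0.1103  0.1298] F [-0.6 -0.2 -0.6] w 0.0212 q [-0.23  0.27 -0.23  1.07  0.    3.01] yaw -96.0
now [-0.0012 -0.0022 -0.0002] turn [-0.2 -0.1  0.4] after [-0.0012 -0.0022 -0.0002]
```

```bash

python3 -m jog '[[[0,0,-0.01,0,0,0],[0,0,-0.025,0,0,0],[0,0,-0.03,0,0,0],[0,0,-0.025,0,0,0],[0,0,0,0,0,-6],[0,0,0,0,0,-10.6],[0,0,0,0,0,-10.6],[0,0,0,0,0,-10.6],[0,0,0,0,0,-10.6],[0,0,0,0,0,-10.6],[0,0,0,0,0,-10.6],[0,0,0,0,0,-10.6]]]'
python3 -m jog '[[[0,0,0,0,0,-10.6],[0,0,0,0,0,-10.6],[0,0,0,0,0,-10.6],[0,0,0,0,0,-10.6],[0,0,0,0,0,-10.6],[0,0,0,0,0,-10.6],[0,0,0,0,0,-10.6],[0,0,0,0,0,-10],[0,0,0,0,0,-9],[0,0,0,0,0,0]]]'
python3 go.py .466 -.116 .18 83.6
python3 - <<'E'
from h import *; from workcell import bot
c=bot.camera('wrist'); crop(c,0,0,512,384,1.2,'pics/w2.png')
E
```

```text
clock: 5.0
eef_pos: [0.4689, -0.1106, 0.2321]
tool_rot: [0.79, 0.612, 0.004, 0.003]
ft_force: [-0.0, 0.3, -1.3]
grip_width: 0.0211
clock: 6.25
eef_pos: [0.4696, -0.1105, 0.2399]
tool_rot: [0.084, 0.996, 0.0, 0.009]
ft_force: [-0.5, -0.4, -0.6]
grip_width: 0.0212
t 6.25 tcp [ 0.4696 -0.1105  0.2399] F [-0.5 -0.4 -0.6] w 0.0212 q [-0.23  0.19 -0.04  1.33  0.   -0.06] yaw 80.3
now [ 0.0037 -0.0061  0.0598] turn [ 0.1  1.  -3.3] after [ 0.003  -0.0059  0.0599]
```

View pics/w2.png

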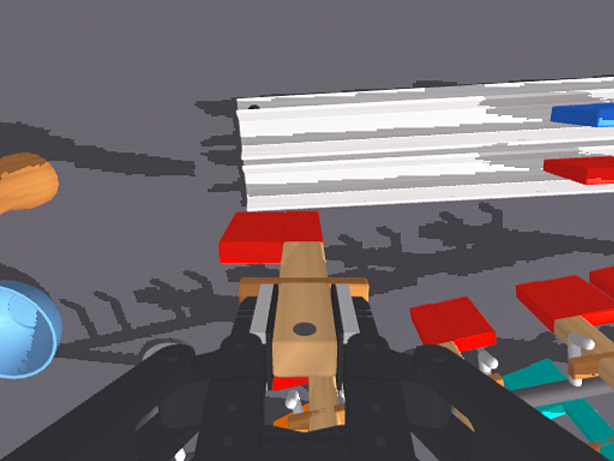

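```bash

python3 -m jog '[[[0,0,0,0,1,-3.3],[0.003,-0.006,0.02,0,0,0],[0,0,0.02,0,0,0],[0,0,0.015,0,0,0],[0,0,0,0,0,0]]]'
python3 go.py .4665 -.116 .134 83.6
```

```text
clock: 6.92
eef_pos: [0.4667, -0.1163, 0.1856]
tool_rot: [0.061, 0.998, 0.001, 0.002]
ft_force: [0.3, 0.6, 0.2]
grip_width: 0.0211
t 6.92 tcp [ 0.4667 -0.1163  0.1856] F [0.3 0.6 0.2] w 0.0211 q [-0.25  0.23 -0.14  1.21  0.   -0.12] yaw 83.0
now [0.0004 0.0002 0.0516] turn [ 0.1  0.2 -0.6] after [0.0002 0.0003 0.0516]
```

```bash

python3 -m jog '[[[0,0,0.015,0,0,0],[0,0,0.012,0,0,0],[0,0,0.012,0,0,0],[0,0,0.008,0,0,0],[0,0,0.005,0,0,0],[0,0,0,0,0,0]]]'
python3 go.py .4665 -.116 .131 83.6
```

```text
clock: 7.68
eef_pos: [0.4677, -0.1166, 0.1325]
tool_rot: [0.062, 0.998, 0.0, 0.003]
ft_force: [0.1, 0.4, -1.6]
grip_width: 0.0212
t 7.67 tcp [ 0.4677 -0.1166  0.1325] F [ 0.1  0.4 -1.6] w 0.0212 q [-0.25  0.27 -0.23  1.07  0.   -0.12] yaw 82.9
now [0.0013 0.0005 0.0015] turn [ 0.   0.3 -0.7] after [0.0013 0.0005 0.0015]
```

```bash

python3 -m jog '[[[0,0,0.001,0,0,0],[0,0,0,0,0,0],[0,0,-0.02,0,0,0],[0,0,-0.05,0,0,0],[0,0,-0.05,0,0,0],[0,0,0,0,0,-10.5]]]' 0.05
python3 go.py .595 -.120 .26 94.5
```

```text
clock: 8.43
eef_pos: [0.4683, -0.1169, 0.2567]
tool_rot: [-0.032, 0.999, -0.001, 0.005]
ft_force: [1.0, -0.3, 0.0]
grip_width: 0.05
t 8.43 tcp [ 0.4683 -0.1169  0.2567] F [ 1.  -0.3  0. ] w 0.05 q [-0.25  0.19  0.    1.38  0.   -0.31] yaw 93.6
now [-0.1263 -0.0112 -0.002 ] turn [-0.1  0.6 -0.9] after [-0.1261 -0.0131 -0.0033]
```

```bash

python3 -m jog '[[[-0.05,-0.0045,-0.001,0,0,-1],[-0.05,-0.0045,-0.001,0,0,0],[-0.053,-0.0045,-0.001,0,0.5,0],[0,0,0,0,0,0]]]'
python3 go.py .622 -.120 .26 94.5
python3 - <<'E'
from h import *; from workcell import bot
c=bot.camera('wrist'); crop(c,0,0,512,384,1.2,'pics/w3.png')
print((proj(c,[[.622,-.120,.195],[.622,-.120,.153]])*1.2).round())
E
```

```text
clock: 8.93
eef_pos: [0.6255, -0.1189, 0.2613]
tool_rot: [-0.041, 0.999, -0.001, 0.001]
ft_force: [-0.2, 0.9, -1.3]
grip_width: 0.0503
t 8.93 tcp [ 0.6255 -0.1189  0.2613] F [-0.2  0.9 -1.3] w 0.0503 q [-0.19  0.52  0.49  1.54 -0.   -0.27] yaw 94.7
now [ 0.0036 -0.0008  0.0013] turn [-0.1  0.1  0.2] after [ 0.0035 -0.0009  0.0013]
[[301. 239.]
 [302. 218.]]
```

View pics/w3.png

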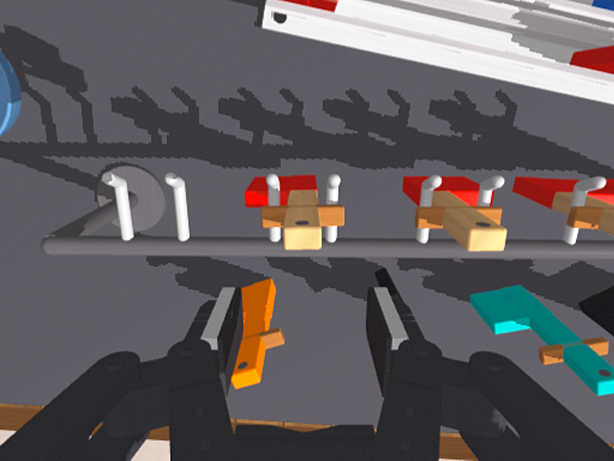

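```bash

python3 -m jog '[[[0.0045,0,0.03,0,0,0],[0,0,0.03,0,0,0],[0,0,0.022,0,0,0],[0,0,0.012,0,0,0],[0,0,0.002,0,0,0]]]' 
python3 go.py .621 -.1205 .165 94.5
```

```text
clock: 9.6
eef_pos: [0.6167, -0.1202, 0.1706]
tool_rot: [-0.04, 0.999, -0.002, 0.005]
ft_force: [0.6, 0.1, 0.3]
grip_width: 0.0499
t 9.6 tcp [ 0.6167 -0.1202  0.1706] F [0.6 0.1 0.3] w 0.0499 q [-0.19  0.52  0.25  1.3  -0.   -0.27] yaw 94.6
now [-0.0042 -0.0007  0.0056] turn [-0.3  0.5  0.1] after [-0.0043 -0.0007  0.0056]
```

```bash

python3 -m jog '[[[-0.0035,0,0.006,0,0.5,0],[0,0,0,0,0,0]]]' 
python3 -m jog '[[[0,0,0,0,0,0],[0,0,0,0,0,0],[0,0,0,0,0,0],[0,0,0,0,0,0]]]' 0
python3 go.py .621 -.1205 .19 94.5
```

```text
clock: 9.85
eef_pos: [0.6212, -0.1202, 0.1666]
tool_rot: [-0.04, 0.999, -0.003, 0.002]
ft_force: [-0.8, 0.5, 0.2]
grip_width: 0.0503
clock: 10.35
eef_pos: [0.6221, -0.1202, 0.1678]
tool_rot: [-0.04, 0.999, -0.003, 0.003]
ft_force: [0.1, 0.1, -1.4]
grip_width: 0.0207
t 10.35 tcp [ 0.6221 -0.1202  0.1678] F [ 0.1  0.1 -1.4] w 0.0207 q [-0.19  0.53  0.27  1.3  -0.   -0.27] yaw 94.6
now [ 0.001  -0.0004 -0.0222] turn [-0.4  0.3  0.1] after [ 0.0011 -0.0002 -0.0222]
```

```bash

python3 -m jog '[[[0,0,-0.012,0,0,0],[0,0,-0.011,0,0,0],[0,0,0,0,0,0]]]' 
python3 go.py .547 -.1205 .193 94.5
```

```text
clock: 10.72
eef_pos: [0.6221, -0.1201, 0.1928]
tool_rot: [-0.04, 0.999, -0.003, 0.003]
ft_force: [-0.4, 0.2, -1.0]
grip_width: 0.0212
t 10.72 tcp [ 0.6221 -0.1201  0.1928] F [-0.4  0.2 -1. ] w 0.0212 q [-0.19  0.52  0.32  1.36 -0.   -0.27] yaw 94.6
now [ 0.0749  0.0057 -0.0007] turn [-0.4  0.4  0.1] after [ 0.0749  0.0055 -0.0002]
```

```bash

python3 -m jog '[[[0.02,0,0,0,0,0],[0.03,0,0,0,0,0],[0.028,0,0,0,0,0],[0,0,0,0,0,0],[0,0,-0.02,0,0,0],[0,0,-0.025,0,0,5.5],[0,0,0,0,0,5.5],[0,0,0,0,0,0]]]' 
python3 go.py .477 -.0215 .20 83.6
```

```text
clock: 11.72
eef_pos: [0.546, -0.1261, 0.2396]
tool_rot: [0.058, 0.998, -0.003, 0.007]
ft_force: [0.1, -0.6, -0.1]
grip_width: 0.0208
t 11.72 tcp [ 0.546  -0.1261  0.2396] F [ 0.1 -0.6 -0.1] w 0.0208 q [-0.22  0.35  0.17  1.38 -0.   -0.11] yaw 83.4
now [0.0812 0.0961 0.038 ] turn [-0.3  0.8 -0.2] after [0.0803 0.0962 0.0396]
```

```bash
cat > chk.py <<'E'
# where the blue blade is now, vs start: detects stand shifts
from h import *; from workcell import bot
for n,(u0,v0,u1,v1) in dict(top=(170,200,260,245),side=(225,225,300,300)).items():
    c=bot.camera(n); h=cv2.cvtColor(c['pixels'],cv2.COLOR_RGB2HSV)[v0:v1,u0:u1]
    b=cv2.inRange(h,(108,150,60),(128,255,255)); v,u=np.nonzero(b)
    print(n,len(u),(u.mean()+u0).round(1) if len(u) else '',(v.mean()+v0).round(1) if len(u) else '', bp(c,u.mean()+u0,v.mean()+v0,.06).round(4) if len(u) else '')
E
python3 chk.py
python3 -m jog '[[[0.02,0.024,0.005,0,0,0],[0.02,0.024,0.005,0,0,0],[0.02,0.024,0.005,0,0,0],[0.02,0.024,0.005,0,0.5,0],[0,0,0.01,0,0,0],[0,0,0,0,0,0]]]' 
python3 go.py .477 -.0215 .137 83.6
python3 - <<'E'
from h import *; from workcell import bot
c=bot.camera('side'); crop(c,190,90,390,240,4,'pics/s2.png')
E
```

```text
top 22 213.9 223.8 [0.4498 0.136  0.06  ]
side 154 264.3 270.8 [0.4447 0.1574 0.06  ]
clock: 12.58
eef_pos: [0.4768, -0.0194, 0.2046]
tool_rot: [0.055, 0.999, -0.003, 0.001]
ft_force: [0.2, -1.0, -0.9]
grip_width: 0.0206
t 12.57 tcp [ 0.4768 -0.0194  0.2046] F [ 0.2 -1.  -0.9] w 0.0206 q [-0.04  0.21 -0.11  1.25 -0.01  0.07] yaw 83.7
now [-0.0003 -0.0017  0.0676] turn [-0.3  0.2  0.1] after [-0.0005 -0.0021  0.0676]
```

View pics/s2.png

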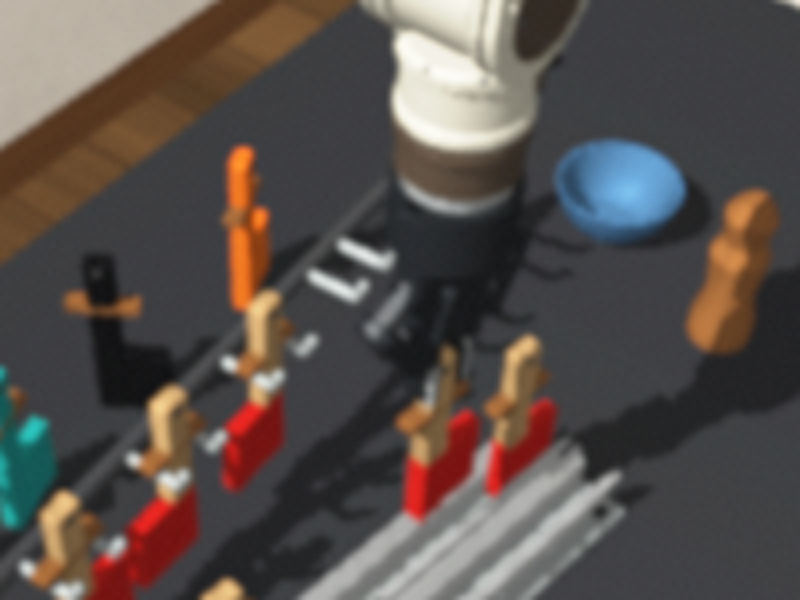

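Side crop: r6 stands at (515,415) with its blade to −y. The held turner is at (435,430), just above the groove, blade also to −y. Next I lower it.

```bash

python3 -m jog '[[[0,-0.0018,0.015,0,0,0],[0,0,0.015,0,0,0],[0,0,0.012,0,0,0],[0,0,0.01,0,0,0],[0,0,0.007,0,0,0],[0,0,0.003,0,0,0],[0,0,0,0,0,0]]]'
python3 go.py .477 -.0215 .138 83.6
```

```text
clock: 13.5
eef_pos: [0.4802, -0.0249, 0.1423]
tool_rot: [0.057, 0.998, -0.003, 0.003]
ft_force: [-1.1, 0.7, -0.9]
grip_width: 0.0209
t 13.5 tcp [ 0.4802 -0.0249  0.1423] F [-1.1  0.7 -0.9] w 0.0209 q [-0.05  0.26 -0.21  1.09 -0.01  0.07] yaw 83.5
now [0.0036 0.0031 0.0043] turn [-0.3  0.3 -0.1] after [0.0036 0.003  0.0043]
```

```bash

python3 -m jog '[[[0.0025,0,0.002,0,0,0],[0,0,0.002,0,0,0],[0,0,0,0,0,0]]]'
python3 -m jog '[[[0,0,0,0,0,0],[0,0,0,0,0,0],[0,0,-0.02,0,0,0],[0,0,-0.05,0,0,0],[0,0,-0.05,0,0,-5],[0,0,0,0,0,-5]]]' 0.05
python3 chk.py; python3 go.py .614 -.0155 .26 94.5
```

```text
clock: 13.88
eef_pos: [0.4789, -0.0247, 0.1388]
tool_rot: [0.057, 0.998, -0.003, 0.004]
ft_force: [0.0, -0.1, 0.5]
grip_width: 0.0207
clock: 14.62
eef_pos: [0.4782, -0.024, 0.2629]
tool_rot: [-0.033, 0.999, -0.003, 0.005]
ft_force: [0.9, -0.5, -0.4]
grip_width: 0.0499
top 21 214.0 223.9 [0.4495 0.1356 0.06  ]
side 154 264.3 270.8 [0.4447 0.1574 0.06  ]
t 14.72 tcp [ 0.4763 -0.0239  0.2596] F [-0.3  0.9  0.7] w 0.0503 q [-0.05  0.18  0.    1.39 -0.01 -0.11] yaw 93.6
now [-1.38e-01 -3.00e-04 -1.00e-04] turn [-0.3  0.1 -0.9] after [-0.138  -0.0025 -0.0004]
```

```bash

python3 -m jog '[[[-0.045,0,0,0,0,-0.9],[-0.045,-0.0015,0,0,0,0],[-0.045,0,0,0,0,0],[0,0,0,0,0,0]]]'
python3 go.py .615 -.016 .166 94.5
python3 - <<'E'
from h import *; from workcell import bot
c=bot.camera('wrist'); crop(c,0,0,512,384,1.2,'pics/w4.png')
print((proj(c,[[.615,-.016,.195],[.615,-.016,.153]])*1.2).round())
E
```

```text
clock: 15.22
eef_pos: [0.6115, -0.0155, 0.2544]
tool_rot: [-0.036, 0.999, -0.003, -0.003]
ft_force: [-0.7, 0.1, -0.8]
grip_width: 0.05
t 15.22 tcp [ 0.6115 -0.0155  0.2544] F [-0.7  0.1 -0.8] w 0.05 q [-0.02  0.47  0.39  1.5  -0.01 -0.09] yaw 94.1
now [-0.004  -0.0003  0.0884] turn [-0.3 -0.4 -0.4] after [-0.0035 -0.0008  0.0884]
[[302. 256.]
 [302. 232.]]
```

View pics/w4.png

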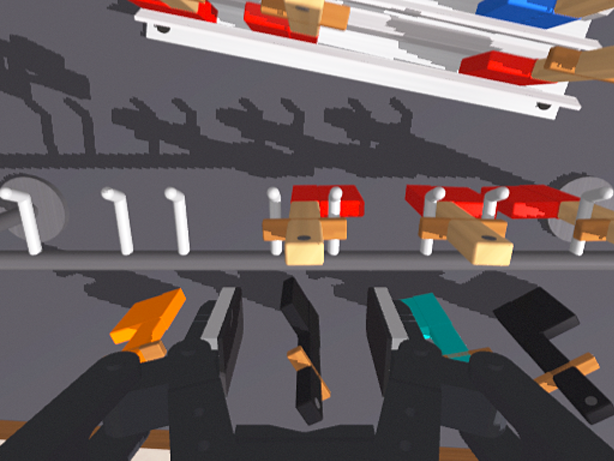

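Wrist view: h3's handle top is at (304,249), against a predicted (302,256), so about 3 mm nearer −x. The target becomes (0.6125, −0.015).

```bash

python3 -m jog '[[[-0.002,0,0.025,0,0,0],[-0.002,0,0.025,0,0,0],[-0.001,0,0.02,0,0,0],[-0.001,0,0.01,0,0,0],[0,0,0.003,0,0,0],[0,0,0,0,0,0]]]'
python3 go.py .6125 -.015 .167 94.5
```

```text
clock: 16.02
eef_pos: [0.6099, -0.0162, 0.1718]
tool_rot: [-0.033, 0.999, -0.003, -0.004]
ft_force: [-0.6, 0.4, 0.3]
grip_width: 0.0499
t 16.02 tcp [ 0.6099 -0.0162  0.1718] F [-0.6  0.4  0.3] w 0.0499 q [-0.02  0.5   0.22  1.31 -0.01 -0.09] yaw 93.8
now [-0.0027  0.0011  0.0048] turn [-0.3 -0.5 -0.7] after [-0.0027  0.001   0.0048]
```

```bash

python3 -m jog '[[[-0.0025,0,0.004,0,-0.5,-0.7],[0,0,0,0,0,0]]]'
python3 -m jog '[[[0,0,0,0,0,0],[0,0,0,0,0,0],[0,0,0,0,0,0],[0,0,0,0,0,0]]]' 0
python3 go.py .6125 -.015 .167 94.5
python3 -m jog '[[[0,0,-0.012,0,0,0],[0,0,-0.011,0,0,0],[0,0,0,0,0,0]]]'
```

```text
clock: 16.27
eef_pos: [0.6133, -0.0161, 0.1692]
tool_rot: [-0.04, 0.999, -0.003, 0.002]
ft_force: [-0.8, -0.2, 0.4]
grip_width: 0.05
clock: 16.77
eef_pos: [0.6138, -0.0161, 0.17]
tool_rot: [-0.04, 0.999, -0.003, 0.002]
ft_force: [0.0, 0.3, -0.5]
grip_width: 0.0208
t 16.77 tcp [ 0.6138 -0.0161  0.17  ] F [ 0.   0.3 -0.5] w 0.0208 q [-0.02  0.49  0.21  1.29 -0.01 -0.1 ] yaw 94.6
now [0.0012 0.0012 0.0029] turn [-0.3  0.3  0.1] after [0.0012 0.0012 0.003 ]
clock: 17.15
eef_pos: [0.6138, -0.0159, 0.1947]
tool_rot: [-0.04, 0.999, -0.003, 0.002]
ft_force: [0.1, -0.3, -0.3]
grip_width: 0.0207
```

```bash

python3 -m jog '[[[0.02,0,0,0,0,0],[0.03,0,0,0,0,0],[0.028,0,0,0,0,0],[0,0,0,0,0,0],[0,0,-0.03,0,0,0],[0,0,-0.045,0,0,0],[0,0,-0.045,0,0,0],[0,0,0,0,0,-9],[0,0,0,0,0,-10.6],[0,0,0,0,0,-10.6],[0,0,0,0,0,-10.6],[0,0,0,0,0,-10.6]]]'
python3 -m jog '[[[0,0,0,0,0,-10.6],[0,0,0,0,0,-10.6],[0,0,0,0,0,-10.6],[0,0,0,0,0,-10.6],[0,0,0,0,0,-10.6],[0,0,0,0,0,-10.6],[0,0,0,0,0,-10.6],[0,0,0,0,0,-10.6],[0,0,0,0,0,-10.6],[0,0,0,0,0,-10.6],[0,0,0,0,0,-10],[0,0,0,0,0,0]]]'
python3 go.py .4875 .072 .235 -96.4; python3 chk.py
```

```text
clock: 18.65
eef_pos: [0.5409, -0.0211, 0.3198]
tool_rot: [-0.476, 0.879, -0.006, 0.005]
ft_force: [0.2, 0.2, -0.7]
grip_width: 0.0211
clock: 20.15
eef_pos: [0.5529, -0.0201, 0.3205]
tool_rot: [0.999, -0.047, 0.013, 0.002]
ft_force: [-0.2, 1.0, -1.2]
grip_width: 0.0205
t 20.15 tcp [ 0.5529 -0.0201  0.3205] F [-0.2  1.  -1.2] w 0.0205 q [-0.03  0.31  0.33  1.56 -0.   -3.08] yaw -95.4
now [-0.0761 -0.0857  0.0833] turn [ 0.1 -1.5  1. ] after [-0.0753 -0.0843  0.0855]
top 22 213.9 223.8 [0.4498 0.136  0.06  ]
side 153 264.4 270.7 [0.4447 0.1574 0.06  ]
```

```bash

python3 -m jog '[[[-0.019,-0.0215,0,0,0,0],[-0.019,-0.0215,0,0,0,0],[-0.019,-0.0215,0,0,0,0],[-0.019,-0.0215,0,0,0,0],[0,0,0.03,0,-1.4,1],[0,0,0.03,0,0,0],[0,0,0.02,0,0,0],[0,0,0,0,0,0]]]'
python3 go.py .4875 .072 .140 -96.4
python3 - <<'E'
from h import *; from workcell import bot
c=bot.camera('wrist'); crop(c,0,0,512,384,1.2,'pics/w5.png')
E
```

```text
clock: 21.25
eef_pos: [0.4872, 0.0763, 0.2374]
tool_rot: [0.998, -0.066, 0.003, 0.0]
ft_force: [0.4, 0.1, -0.7]
grip_width: 0.0207
t 21.25 tcp [0.4872 0.0763 0.2374] F [ 0.4  0.1 -0.7] w 0.0207 q [ 0.16  0.22 -0.01  1.34 -0.   -2.85] yaw -97.5
now [0.0002 0.0043 0.0974] turn [-0.  -0.4 -1.1] after [0.0008 0.0042 0.0974]
```

View pics/w5.png

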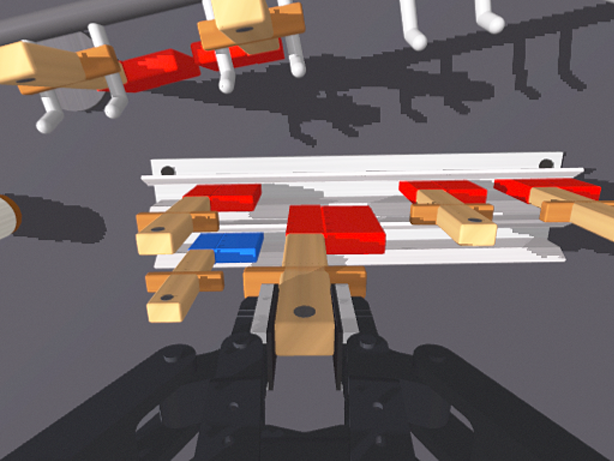

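The held blade at (335,230) points right, as the blue (230,247) and the other reds in the stand do. I lower it.

```bash

python3 -m jog '[[[0,0.004,0.025,0,0,-1],[0,0,0.02,0,0,0],[0,0,0.015,0,0,0],[0,0,0.012,0,0,0],[0,0,0.01,0,0,0],[0,0,0.006,0,0,0],[0,0,0,0,0,0]]]'
python3 go.py .4875 .072 .139 -96.4
```

```text
clock: 22.18
eef_pos: [0.4955, 0.074, 0.1601]
tool_rot: [0.998, -0.059, 0.014, -0.003]
ft_force: [-2.3, -0.8, -2.0]
grip_width: 0.021
t 22.18 tcp [0.4955 0.074  0.1601] F [-2.3 -0.8 -2. ] w 0.021 q [ 0.15  0.26 -0.15  1.12  0.   -2.88] yaw -96.8
now [-0.0083  0.0031  0.0208] turn [-0.4 -1.5 -0.4] after [-0.0077  0.0029  0.0211]
```

```bash
python3 chk.py
python3 -m jog '[[[0,0,-0.025,0,-1.5,0],[-0.006,0,0,0,0,0],[0,0,0,0,0,0]]]'
python3 go.py .4875 .072 .139 -96.4; python3 chk.py
python3 - <<'E'
from h import *; from workcell import bot
c=bot.camera('side'); crop(c,210,110,360,300,4,'pics/s3.png')
E
```

```text
top 0   
side 154 264.3 270.8 [0.4447 0.1574 0.06  ]
clock: 22.65
eef_pos: [0.4903, 0.0744, 0.1849]
tool_rot: [0.998, -0.059, 0.002, -0.003]
ft_force: [0.1, -0.2, -0.9]
grip_width: 0.0208
t 22.65 tcp [0.4903 0.0744 0.1849] F [ 0.1 -0.2 -0.9] w 0.0208 q [ 0.15  0.25 -0.1   1.21  0.01 -2.88] yaw -96.8
now [-0.0026  0.003   0.0459] turn [-0.4 -0.2 -0.4] after [-0.0025  0.0027  0.0459]
top 0   
side 155 264.4 270.7 [0.4448 0.1572 0.06  ]
```

View pics/s3.png

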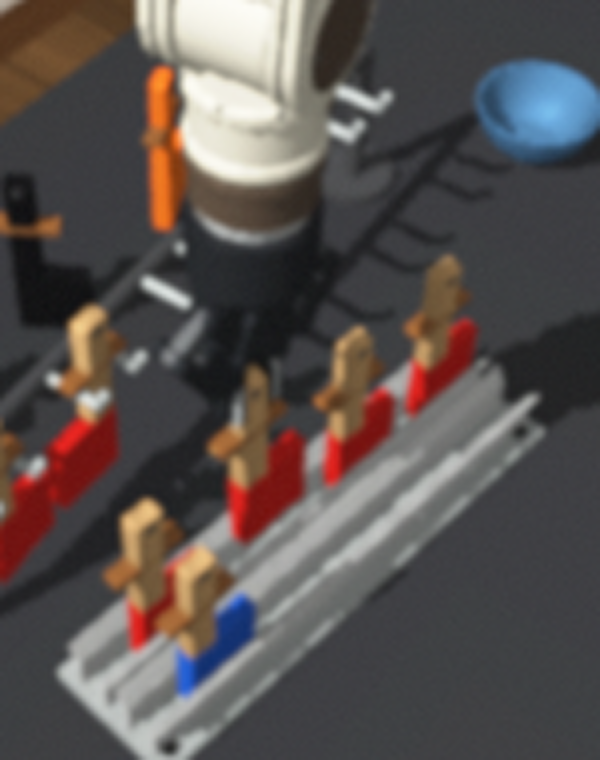

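```bash
python3 - <<'E'
from h import *; from workcell import bot
c=bot.camera('side')
P=lambda p:((proj(c,p)-[210,110])*4+1.5).round(0)
a=np.radians(83.6);Y=np.array([np.cos(a),np.sin(a),0]);X=np.array([Y[1],-Y[0],0])
def pts(x,y,z): 
    o=np.array([x,y,z]); return P([o+X*.0+Y*.011-X*.007,o-Y*.047-X*.007,o+[0,0,.156]])
print('held',pts(.4903,.0744,.0539)); print('h4',pts(.4785,-.0245,.008)); print('r6',pts(.4677,-.1166,.008))
print('groove far',P([np.array([.459,.028,.047])+X*(.023+d)+Y*.195 for d in(-.018,.018)]))
E
```

```text
held [[239. 542.]
 [299. 492.]
 [248. 381.]]
h4 [[336. 495.]
 [389. 450.]
 [354. 343.]]
r6 [[420. 424.]
 [469. 382.]
 [446. 270.]]
groove far [[104. 688.]
 [ 67. 652.]]
```

```bash

python3 -m jog '[[[-0.002,0.002,0.01,0,0,0],[0,0,0.01,0,0,0],[0,0,0,0,0,0]]]'
python3 go.py .4885 .072 .139 -96.4
```

```text
clock: 23.22
eef_pos: [0.4907, 0.0728, 0.1651]
tool_rot: [0.998, -0.059, 0.005, -0.004]
ft_force: [0.7, 0.6, 0.3]
grip_width: 0.0208
t 23.23 tcp [0.4907 0.0728 0.1651] F [0.7 0.6 0.3] w 0.0208 q [ 0.14  0.26 -0.14  1.15  0.01 -2.88] yaw -96.8
now [-0.0024  0.0013  0.026 ] turn [-0.5 -0.6 -0.4] after [-0.0021  0.0011  0.0261]
```

```bash

python3 -m jog '[[[-0.003,0.001,0.009,0,-0.6,0],[-0.001,0,0.008,0,-0.3,0],[0,0,0,0,0,0]]]'
python3 go.py .4885 .072 .139 -96.4
```

```text
clock: 23.6
eef_pos: [0.4894, 0.0722, 0.1467]
tool_rot: [0.998, -0.059, -0.0, -0.004]
ft_force: [2.7, -1.2, -1.7]
grip_width: 0.0211
t 23.6 tcp [0.4894 0.0722 0.1467] F [ 2.7 -1.2 -1.7] w 0.0211 q [ 0.14  0.28 -0.17  1.12  0.01 -2.88] yaw -96.8
now [-0.0009  0.0004  0.0076] turn [-0.5  0.  -0.4] after [-0.0009  0.0003  0.0077]
```

```bash

python3 -m jog '[[[0,0,0.006,0,0,0],[0,0,0,0,0,0]]]'
python3 -m jog '[[[0,0,0,0,0,0],[0,0,0,0,0,0],[0,0,-0.02,0,0,0],[0,0,-0.05,0,0,0],[0,0,-0.05,0,0,0],[0,0,0,0,0,0]]]' 0.05
python3 chk.py; python3 go.py .607 .089 .26 94.5
```

```text
clock: 23.85
eef_pos: [0.4894, 0.0722, 0.1398]
tool_rot: [0.998, -0.059, -0.0, -0.004]
ft_force: [3.5, -0.6, -2.5]
grip_width: 0.0207
clock: 24.6
eef_pos: [0.4833, 0.0712, 0.2607]
tool_rot: [0.998, -0.059, -0.008, -0.004]
ft_force: [0.3, -0.3, -0.6]
grip_width: 0.0497
top 0   
side 154 264.3 270.8 [0.4447 0.1574 0.06  ]
t 24.7 tcp [0.4813 0.0709 0.2568] F [ 0.2  0.3 -0.3] w 0.0501 q [ 0.14  0.22  0.05  1.42  0.01 -2.88] yaw -96.8
now [ 0.1226 -0.0328 -0.006 ] turn [  2.    0.6 168.7] after [-0.1267  0.0082 -0.0032]
```

```bash

python3 -m jog '[[[0,0,0,0,0,-5.5],[0,0,0,0,0,-5.5],[0,0,0,0,0,0]]]'
python3 go.py .6055 .0882 .26 -85.5
```

```text
clock: 25.08
eef_pos: [0.4774, 0.0706, 0.2517]
tool_rot: [0.999, 0.039, -0.017, -0.004]
ft_force: [0.5, 0.7, -0.5]
grip_width: 0.05
t 25.07 tcp [0.4774 0.0706 0.2517] F [ 0.5  0.7 -0.5] w 0.05 q [ 0.14  0.23  0.04  1.42  0.01 -3.08] yaw -85.5
now [ 0.1287 -0.0076 -0.0127] turn [-0.5  2.   0. ] after [ 0.129  -0.0075 -0.0083]
```

```bash

python3 -m jog '[[[0.043,-0.0025,-0.004,0,1,0],[0.043,-0.0025,-0.004,0,1,0],[0.043,-0.0025,-0.004,0,0,0],[0,0,0,0,0,0]]]'
python3 go.py .6055 .0882 .26 -85.5
```

```text
clock: 25.58
eef_pos: [0.605, 0.0879, 0.2546]
tool_rot: [0.999, 0.036, -0.006, -0.004]
ft_force: [-1.6, -0.6, -0.1]
grip_width: 0.0502
t 25.57 tcp [0.605  0.0879 0.2546] F [-1.6 -0.6 -0.1] w 0.0502 q [ 0.14  0.47  0.4   1.51  0.01 -3.07] yaw -85.9
now [ 0.0005 -0.0003 -0.0054] turn [-0.5  0.7 -0.4] after [ 0.0005 -0.0002 -0.0054]
```

```bash

python3 -m jog '[[[0.001,0,0.025,0,0.7,0],[0.001,0,0.025,0,0,0],[0,0,0.018,0,0,0],[0,0,0.01,0,0,0],[0,0,0.003,0,0,0],[0,0,0,0,0,0]]]'
python3 go.py .6055 .0882 .168 -85.5
```

```text
clock: 26.32
eef_pos: [0.6007, 0.0881, 0.1681]
tool_rot: [0.999, 0.033, -0.004, -0.004]
ft_force: [-0.9, 0.5, -0.4]
grip_width: 0.0497
t 26.32 tcp [0.6007 0.0881 0.1681] F [-0.9  0.5 -0.4] w 0.0497 q [ 0.14  0.49  0.21  1.29  0.01 -3.07] yaw -86.2
now [0.0048 0.0002 0.0001] turn [-0.5  0.5 -0.7] after [0.0048 0.0003 0.0001]
```

```bash

python3 -m jog '[[[0.0045,0,0,0,0.5,-0.5],[0,0,0,0,0,0]]]'
python3 go.py .6055 .0882 .168 -85.5
python3 -m jog '[[[0,0,0,0,0,0],[0,0,0,0,0,0],[0,0,0,0,0,0],[0,0,0,0,0,0]]]' 0
python3 -m jog '[[[0,0,-0.012,0,0,0],[0,0,-0.011,0,0,0],[0,0,0,0,0,0]]]'
python3 go.py .6055 .0882 .168 -85.5
```

```text
clock: 26.58
eef_pos: [0.6064, 0.0885, 0.1697]
tool_rot: [0.999, 0.037, 0.002, -0.004]
ft_force: [-1.0, -0.1, -0.4]
grip_width: 0.0502
t 26.57 tcp [0.6064 0.0885 0.1697] F [-1.  -0.1 -0.4] w 0.0502 q [ 0.14  0.49  0.21  1.29  0.01 -3.08] yaw -85.7
now [-0.001   0.0003  0.0017] turn [-0.5 -0.2 -0.2] after [-0.0009  0.0002  0.0017]
clock: 27.08
eef_pos: [0.607, 0.0886, 0.1707]
tool_rot: [0.999, 0.037, 0.003, -0.004]
ft_force: [0.4, -0.6, -0.4]
grip_width: 0.0207
clock: 27.45
eef_pos: [0.607, 0.0884, 0.1955]
tool_rot: [0.999, 0.037, 0.003, -0.004]
ft_force: [0.5, 0.0, -1.4]
grip_width: 0.0211
t 27.45 tcp [0.607  0.0884 0.1955] F [ 0.5  0.  -1.4] w 0.0211 q [ 0.14  0.48  0.26  1.34  0.01 -3.08] yaw -85.7
now [-0.0016  0.0003  0.0275] turn [-0.5 -0.3 -0.2] after [-0.0015  0.0001  0.0275]
```

```bash

python3 -m jog '[[[-0.02,0,0,0,0,0],[-0.03,0,0,0,0,0],[-0.023,0,0,0,0,0],[0,0,0,0,0,0],[0,0,-0.03,0,0,0],[0,0,-0.045,0,0,0],[0,0,-0.045,0,0,0],[0,0,0,0,0,6.6],[0,0,0,0,0,10.6],[0,0,0,0,0,10.6],[0,0,0,0,0,10.6],[0,0,0,0,0,10.6]]]'
python3 -m jog '[[[0,0,0,0,0,10.6],[0,0,0,0,0,10.6],[0,0,0,0,0,10.6],[0,0,0,0,0,10.6],[0,0,0,0,0,10.6],[0,0,0,0,0,10.6],[0,0,0,0,0,10.6],[0,0,0,0,0,10.6],[0,0,0,0,0,10.6],[0,0,0,0,0,10.6],[0,0,0,0,0,10.6],[0,0,0,0,0,0]]]'
python3 -m jog '[[[0,0,0,0,0,10.6],[0,0,0,0,0,5],[0,0,0,0,0,0]]]'
python3 go.py .442 .0765 .32 83.6; python3 chk.py
```

```text
clock: 28.95
eef_pos: [0.5397, 0.0824, 0.3202]
tool_rot: [0.922, -0.388, 0.005, -0.007]
ft_force: [-0.4, -0.8, -1.4]
grip_width: 0.0208
clock: 30.45
eef_pos: [0.5521, 0.0833, 0.3202]
tool_rot: [-0.142, 0.99, 0.004, 0.013]
ft_force: [0.2, -0.4, -1.1]
grip_width: 0.021
clock: 30.82
eef_pos: [0.5539, 0.0834, 0.3201]
tool_rot: [-0.007, 1.0, 0.006, 0.013]
ft_force: [-0.2, -0.2, -1.0]
grip_width: 0.0203
t 30.82 tcp [0.5539 0.0834 0.3201] F [-0.2 -0.2 -1. ] w 0.0203 q [0.15 0.33 0.35 1.57 0.01 0.13] yaw 90.8
now [ 0.1119 -0.0054 -0.0029] turn [0.7 1.4 7.2] after [ 1.104e-01 -1.940e-02  1.000e-04]
top 0   
side 154 264.3 270.8 [0.4447 0.1574 0.06  ]
```

```bash

python3 -m jog '[[[0.037,-0.002,0,0,0,0],[0.037,-0.002,0,0,0,0],[0.036,-0.001,0,0,0,0],[0,0,0,0.7,1.4,7.2],[0,0,0.03,0,0,0],[0,0,0.035,0,0,0],[0,0,0.03,0,0,0],[0,0,0,0,0,0]]]'
python3 go.py .4425 .077 .20 83.6
```

```text
clock: 31.92
eef_pos: [0.4415, 0.0767, 0.2205]
tool_rot: [0.049, 0.999, 0.0, 0.002]
ft_force: [0.4, -0.1, -0.9]
grip_width: 0.0209
t 31.93 tcp [0.4415 0.0767 0.2205] F [ 0.4 -0.1 -0.9] w 0.0209 q [ 0.17  0.14 -0.15  1.28 -0.    0.27] yaw 84.3
now [-0.0009  0.0004  0.0205] turn [0.1 0.2 0.7] after [-0.001   0.0004  0.0205]
```

```bash

python3 -m jog '[[[-0.0005,0,0.02,0,0,0.7],[0,0,0.02,0,0,0],[0,0,0.012,0,0,0],[0,0,0,0,0,0]]]'
python3 go.py .4425 .077 .14 83.6
```

```text
clock: 32.42
eef_pos: [0.446, 0.0774, 0.1728]
tool_rot: [0.054, 0.999, 0.001, 0.006]
ft_force: [-0.7, -0.3, 0.2]
grip_width: 0.0206
t 32.42 tcp [0.446  0.0774 0.1728] F [-0.7 -0.3  0.2] w 0.0206 q [ 0.17  0.17 -0.24  1.15  0.    0.28] yaw 83.9
now [ 0.0039 -0.0009  0.0327] turn [0.2 0.7 0.3] after [ 0.0035 -0.0008  0.0328]
```

```bash

python3 -m jog '[[[0.004,0,0.01,0,0.7,0],[0.001,0,0.01,0,0.3,0],[0,0,0,0,0,0]]]'
python3 go.py .4425 .077 .14 83.6
```

```text
clock: 32.8
eef_pos: [0.4434, 0.0787, 0.156]
tool_rot: [0.053, 0.999, 0.003, 0.0]
ft_force: [-0.2, 0.4, -1.2]
grip_width: 0.0206
t 32.8 tcp [0.4434 0.0787 0.156 ] F [-0.2  0.4 -1.2] w 0.0206 q [ 0.17  0.19 -0.26  1.12  0.01  0.28] yaw 83.9
now [ 0.0007 -0.0019  0.016 ] turn [0.3 0.  0.3] after [ 0.0007 -0.0018  0.016 ]
```

```bash

python3 -m jog '[[[0.001,-0.001,0.008,0,0,0],[0.001,0,0.006,0,0,0],[0,0,0,0,0,0]]]'
python3 go.py .4425 .077 .14 83.6
```

```text
clock: 33.17
eef_pos: [0.4416, 0.0779, 0.1411]
tool_rot: [0.053, 0.999, 0.003, 0.001]
ft_force: [-0.0, 0.0, -1.5]
grip_width: 0.0207
t 33.17 tcp [0.4416 0.0779 0.1411] F [-0.   0.  -1.5] w 0.0207 q [ 0.17  0.2  -0.29  1.08  0.01  0.28] yaw 83.9
now [-0.001  -0.0008  0.0011] turn [0.3 0.1 0.3] after [-0.001  -0.0008  0.0011]
```

```bash

python3 -m jog '[[[0,0,0,0,0,0],[0,0,0,0,0,0],[0,0,-0.02,0,0,0],[0,0,-0.05,0,0,0],[0,0,-0.055,0,0,-5],[0,0,0,0,0,-5.5],[0,0,0,0,0,0]]]' 0.05
python3 chk.py; python3 go.py .598 .192 .26 94.5
```

```text
clock: 34.05
eef_pos: [0.4426, 0.0773, 0.2715]
tool_rot: [-0.041, 0.999, 0.003, 0.003]
ft_force: [0.2, -0.6, -0.8]
grip_width: 0.0499
top 0   
side 154 264.4 270.7 [0.4448 0.1572 0.06  ]
t 34.15 tcp [0.4424 0.0773 0.2711] F [-0.1 -0.4  0.1] w 0.0503 q [ 0.17  0.12 -0.04  1.4   0.01  0.09] yaw 94.6
now [-0.1643  0.1017  0.0126] turn [0.3 0.3 0.1] after [-0.1641  0.1022  0.0111]
```

```bash

python3 -m jog '[[[-0.041,0.0255,0.001,0,0,0],[-0.041,0.0255,0.001,0,0,0],[-0.041,0.0255,0.001,0,0,0],[-0.041,0.0255,0.001,0,0,0],[0,0,0,0,0,0]]]'
python3 go.py .598 .192 .26 94.5
python3 - <<'E'
from h import *; from workcell import bot
c=bot.camera('wrist'); crop(c,0,0,512,384,1.2,'pics/w6.png')
print((proj(c,[[.598,.192,.195],[.598,.192,.153]])*1.2).round())
E
```

```text
clock: 34.78
eef_pos: [0.5996, 0.1938, 0.261]
tool_rot: [-0.036, 0.999, 0.001, -0.003]
ft_force: [-0.2, 0.1, -0.8]
grip_width: 0.05
t 34.77 tcp [0.5996 0.1938 0.261 ] F [-0.2  0.1 -0.8] w 0.05 q [0.31 0.51 0.47 1.54 0.   0.24] yaw 94.2
now [ 0.0017 -0.0017  0.001 ] turn [ 0.1 -0.3 -0.3] after [ 0.0017 -0.0017  0.001 ]
[[299. 243.]
 [300. 221.]]
```

View pics/w6.png

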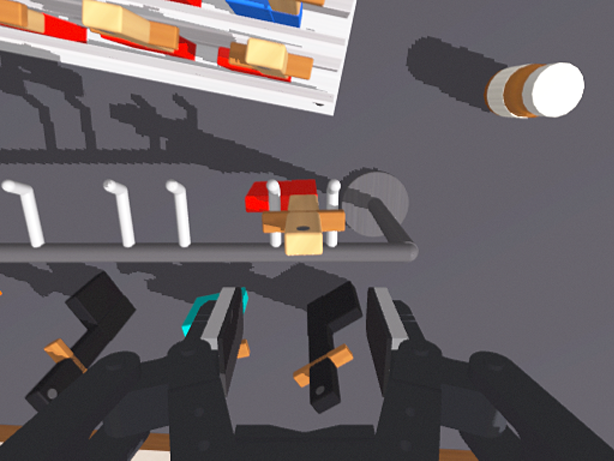

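h1's handle top is at (304,244), against a predicted (299,243). The target becomes y = 0.194.

```bash

python3 -m jog '[[[0,0,0.025,0,0,0],[-0.001,0,0.025,0,0,0],[-0.001,0,0.02,0,0,0],[-0.001,0,0.012,0,0,0],[0,0,0.005,0,0,0],[0,0,0,0,0,0]]]'
python3 go.py .5975 .194 .168 94.5
```

```text
clock: 35.58
eef_pos: [0.5965, 0.189, 0.1754]
tool_rot: [-0.033, 0.999, 0.001, -0.003]
ft_force: [0.3, -1.0, 0.9]
grip_width: 0.05
t 35.58 tcp [0.5965 0.189  0.1754] F [ 0.3 -1.   0.9] w 0.05 q [0.31 0.52 0.28 1.33 0.   0.24] yaw 93.8
now [-0.0014  0.0049  0.0074] turn [ 0.1 -0.3 -0.7] after [-0.0014  0.0049  0.0074]
```

```bash

python3 -m jog '[[[-0.001,0.005,0,0,-0.3,-0.7],[0,0,0.007,0,0,0],[0,0,0,0,0,0]]]'
python3 go.py .5975 .194 .168 94.5
```

```text
clock: 35.95
eef_pos: [0.5982, 0.1949, 0.1701]
tool_rot: [-0.04, 0.999, 0.001, 0.002]
ft_force: [0.1, 0.8, -0.6]
grip_width: 0.0502
t 35.95 tcp [0.5982 0.1949 0.1701] F [ 0.1  0.8 -0.6] w 0.0502 q [0.31 0.52 0.27 1.31 0.   0.23] yaw 94.6
now [ 0.0008 -0.0008  0.0021] turn [0.1 0.2 0.1] after [ 0.0008 -0.0008  0.0021]
```

```bash

python3 -m jog '[[[0,0,0,0,0,0],[0,0,0,0,0,0],[0,0,0,0,0,0],[0,0,0,0,0,0]]]' 0
python3 -m jog '[[[0,0,-0.012,0,0,0],[0,0,-0.011,0,0,0],[0,0,0,0,0,0]]]'
python3 -m jog '[[[0.02,0,0,0,0,0],[0.03,0,0,0,0,0],[0.024,0,0,0,0,0],[0,0,0,0,0,0],[0,0,-0.03,0,0,0],[0,0,-0.045,0,0,0],[0,0,-0.045,0,0,0],[0,0,0,0,0,5],[0,0,0,0,0,5.5],[0,0,0,0,0,0]]]'
python3 chk.py; python3 go.py .432 -.017 .32 83.6
```

```text
clock: 36.45
eef_pos: [0.5984, 0.195, 0.1703]
tool_rot: [-0.04, 0.999, 0.001, 0.002]
ft_force: [-0.4, 0.1, -0.5]
grip_width: 0.0209
clock: 36.83
eef_pos: [0.5985, 0.1949, 0.1952]
tool_rot: [-0.04, 0.999, 0.001, 0.002]
ft_force: [-0.4, 0.6, -0.9]
grip_width: 0.0207
clock: 38.08
eef_pos: [0.5281, 0.189, 0.3196]
tool_rot: [0.055, 0.998, 0.003, 0.006]
ft_force: [0.4, -0.9, -0.8]
grip_width: 0.0208
top 23 214.1 223.8 [0.4498 0.1354 0.06  ]
side 154 264.3 270.8 [0.4447 0.1574 0.06  ]
t 38.17 tcp [0.5276 0.1889 0.319 ] F [ 0.1  1.  -0.7] w 0.0204 q [0.34 0.34 0.37 1.59 0.   0.45] yaw 83.7
now [ 0.0725 -0.2151 -0.0028] turn [0.3 0.6 0.1] after [ 0.072  -0.2153 -0.001 ]
```

```bash

python3 -m jog '[[[0.0145,-0.043,0,0,0,0],[0.0145,-0.043,0,0,0,0],[0.0145,-0.043,0,0,0,0],[0.0145,-0.043,0,0,0,0],[0.0145,-0.043,0,0,0,0],[0,0,0,0.3,0.6,0],[0,0,0.03,0,0,0],[0,0,0.035,0,0,0],[0,0,0.03,0,0,0],[0,0,0,0,0,0]]]'
python3 go.py .4315 -.016 .20 83.6
```

```text
clock: 39.42
eef_pos: [0.4331, -0.0211, 0.2173]
tool_rot: [0.048, 0.999, -0.0, -0.001]
ft_force: [-0.7, -0.0, -1.4]
grip_width: 0.0213
t 39.42 tcp [ 0.4331 -0.0211  0.2173] F [-0.7 -0.  -1.4] w 0.0213 q [-0.05  0.12 -0.18  1.27 -0.    0.05] yaw 84.5
now [0.002  0.0049 0.0173] turn [-0.1 -0.1  0.9] after [0.0021 0.0048 0.0173]
```

```bash

python3 -m jog '[[[0.002,0.005,0.01,0,0,0.8],[0,0,0.02,0,0,0],[0,0,0.012,0,0,0],[0,0,0,0,0,0]]]'
python3 go.py .4315 -.016 .14 83.6
```

```text
clock: 39.92
eef_pos: [0.435, -0.0138, 0.1771]
tool_rot: [0.054, 0.999, 0.0, 0.003]
ft_force: [0.0, -0.2, -0.1]
grip_width: 0.0207
t 39.92 tcp [ 0.435  -0.0138  0.1771] F [ 0.  -0.2 -0.1] w 0.0207 q [-0.03  0.14 -0.26  1.16 -0.    0.08] yaw 83.8
now [ 0.0034 -0.0026  0.0371] turn [0.  0.3 0.2] after [ 0.0032 -0.0026  0.0371]
```

```bash

python3 -m jog '[[[0.004,-0.002,0.01,0,0.4,0],[0.001,0,0.012,0,0.3,0],[0,0,0,0,0,0]]]'
python3 go.py .4315 -.016 .14 83.6
```

```text
clock: 40.3
eef_pos: [0.4304, -0.0153, 0.1549]
tool_rot: [0.054, 0.999, 0.0, -0.003]
ft_force: [0.1, -0.3, -0.9]
grip_width: 0.0209
t 40.3 tcp [ 0.4304 -0.0153  0.1549] F [ 0.1 -0.3 -0.9] w 0.0209 q [-0.04  0.16 -0.3   1.11  0.    0.07] yaw 83.8
now [-0.0012 -0.0006  0.0149] turn [ 0.  -0.3  0.2] after [-0.0011 -0.0006  0.0149]
```

```bash

python3 -m jog '[[[-0.001,0,0.008,0,0,0],[0,0,0.006,0,0,0],[0,0,0,0,0,0]]]'
python3 go.py .4315 -.016 .139 83.6
python3 -m jog '[[[0,0,0,0,0,0],[0,0,0,0,0,0],[0,0,-0.02,0,0,0],[0,0,-0.05,0,0,0],[0,0,-0.05,0,0,0]]]' 0.05
python3 -m jog '[[[0.05,-0.03,-0.02,0,0,0],[0.05,-0.06,0,0,0,0],[0,-0.06,0,0,0,0],[0,-0.06,0,0,0,0],[0,-0.06,0,0,0,0],[0,0,0,0,0,0]]]'
python3 - <<'E'
from h import *; from workcell import bot
c=bot.camera('top'); crop(c,160,140,360,250,4,'pics/t9.png')
c=bot.camera('side'); crop(c,210,130,370,310,3.3,'pics/s9.png')
E
```

```text
clock: 40.67
eef_pos: [0.4317, -0.0155, 0.1401]
tool_rot: [0.054, 0.999, 0.0, -0.002]
ft_force: [0.5, -0.5, -1.1]
grip_width: 0.0208
t 40.67 tcp [ 0.4317 -0.0155  0.1401] F [ 0.5 -0.5 -1.1] w 0.0208 q [-0.04  0.18 -0.32  1.07  0.    0.07] yaw 83.8
now [ 0.0002 -0.0005  0.0011] turn [ 0.  -0.3  0.2] after [ 0.0002 -0.0005  0.0011]
clock: 41.3
eef_pos: [0.4302, -0.0155, 0.2605]
tool_rot: [0.054, 0.999, 0.0, -0.006]
ft_force: [1.3, 0.2, 0.2]
grip_width: 0.05
clock: 42.05
eef_pos: [0.3129, -0.2713, 0.2897]
tool_rot: [0.053, 0.999, -0.003, 0.004]
ft_force: [-0.8, 0.6, -0.6]
grip_width: 0.05
```

View pics/t9.png

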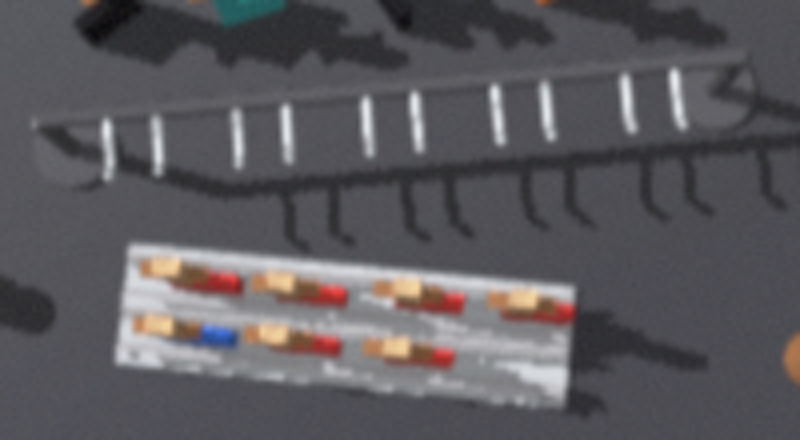

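View pics/s9.png

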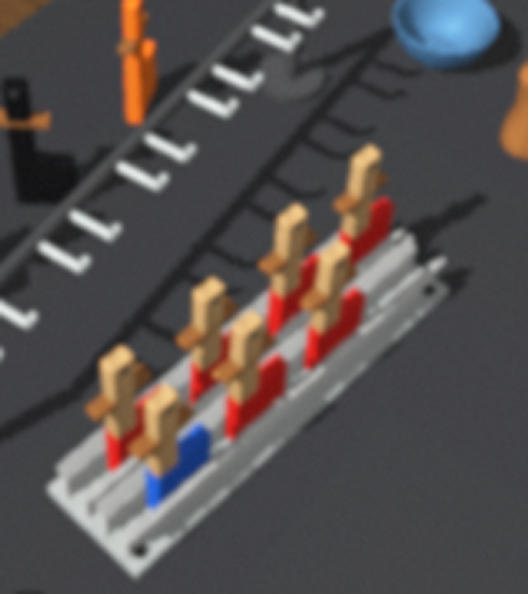

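The top crop shows five empty hooks and seven reds plus the blue, all with blades right (−y). The side crop shows every one upright with its foot on the groove line. The mill, bowl and look-alikes are undisturbed and the gripper is clear, so I hand in.

```bash
python3 chk.py; python3 -c "
from workcell import bot
print(bot.job_done())"
```

```text
top 23 214.1 223.8 [0.4498 0.1354 0.06  ]
side 153 264.3 270.8 [0.4447 0.1574 0.06  ]
the job is handed in; nothing more can be done
None
```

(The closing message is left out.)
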